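# Empty the offcut pot into the scrap bin

## Robot

A 6-joint arm with a two-finger parallel gripper is mounted at the origin on the work surface. World frame = base frame: x ahead of the robot, y to its left, z up, the work surface at z = 0. Lengths are in m, angles in rad, forces in N, time in s.
With the tool pointing down it reaches from about 0.275 to 0.75 m from the base axis. Payload 10.2 kg.
Tool frame: the origin (TCP) lies midway between the tips of the shut fingers; the grasp point (between the pads) lies 19 mm behind it (env.hold_point_z is the distance from the TCP to the grasp point, in m); z points along the fingers, y is the line along which they close (so a half turn about z gives the same grasp; the last joint's range is limited). The gripper opens to 85 mm and grips with 20 to 120 N. Pads are 22 mm wide; open, the fingers measure 114 mm over their backs; the gripper's body (76 mm by 85 mm) begins 54 mm behind the grasp point. The pads swing forward as they close: fully open they stand 13 mm farther back than shut.
Start: joints at [1.116, 0.313, 1.498, -0, 1.331, -0.223], TCP at [0.121, 0.511, 0.231] pointing down, gripper open.
Joint ranges: [-2.94, 2.94], [-0.97, 2.17], [0.19, 2.56], [-1.23, 4.37], [0.02, 3.11], [-2.88, 2.88]. Speed limits (rad/s): [2.39, 2.39, 3.01, 3.14, 3.14, 3.14].

## Interface

Orientations are given as a unit quaternion [x, y, z, w].
In Python, from bench import env, kinematics, monitor, eyes, job gives the robot as it stands. The module is installed in compiled form; this text tells all that it offers. Calls block until the motion is done:
- env.reach(position, orientation): joint-space move of the TCP to a pose.
- env.movel(position, velocity=0.15, frame=None, guard=None): straight line of the TCP; frame=None keeps the orientation; velocity is the mean speed in m/s. With guard (N) it stops when the force on the tool has changed by that much, and returns True; else False.
- env.set_joints(angles): joint-space move.
- env.release() and env.close_gripper(effort=None): open the fingers fully, or close them until they stop; effort is the grip in N (None keeps the last).
- env.hold(seconds).
- kinematics.ik(position, orientation): joint angles nearest the present ones, or None.
- monitor.sense(): the state.
- eyes.grab_frame(name): name is "scene" or "top" or "wrist"; returns a dict with "frame" (420x560x3 uint8, red, green, blue), "mtx" (3x3 intrinsics, pixels), "view" (4x4, takes a point from world to camera coordinates). Camera axes: x right, y down, z forward; pixel columns grow to the right and rows downward; lengths in m; the calibration is good to about 2 mm. A picture is of the moment at which its call begins. There is no depth.
A pose or a line that the arm cannot do raises env.MotionError and nothing moves.
- job.hand_in(): hands the job in; it is judged then, once.
The state is a dict: "clock": time; "joints": joint angles; "qvel": joint speeds; "joint_efforts": joint torques, N m; "position": TCP position; "ee_rot": TCP orientation; "contact_force": force on the tool from outside, world axes, zero at the start; "ft_torque": the same for the moment, N m; "finger_gap": opening from 0.0 (shut) to 1.0 (fully open); "gripper_force": force on a finger pad.
Only numpy, scipy, OpenCV 4.12 (cv2) and the standard library are available. Lean on these libraries where they do the work, as an engineer would, in place of code of your own. Each camera call takes 0.05 s, during which the arm holds its last target. There are 200 camera calls.

## Task

Pick up the aluminium pot by its red handle, carry it over the grey bin with the four brass offcuts still inside, and tip it there so that all four end up in the bin. Then stand the empty pot upright on its green mat again, its whole foot on the mat, setting it down rather than dropping it, and let go. Do not disturb the bottle, wrench and hammer.

Things in the scene. Friction and masses are not known exactly. Their poses are not given: they have to be found in the camera images.
- pot: Loose open aluminium pot, 0.25 kg, standing upright on the mat. Outer radius 34 mm at the foot, 62 mm at the rim, 68 mm high; wall 4 mm (leans out 22 degrees), floor 5 mm. A level handle points along its -x, roughly to the robot, axis 45 mm above the foot. Origin: centre of the foot's underside; z points out of the mouth. The offcuts slide out about 110 degrees from upright.
- pot_grip (a point): Point on the axis of the pot's round red handle grip (18 mm in diameter, reaching from 70 to 145 mm from the pot's axis; a thin steel neck joins it to the pot): 100 mm from the pot's axis, at -100, 0, 45 mm in the pot's frame. A good place to pinch it. Axes as the pot's.
- mat: Green square mat, 170 x 170 mm, 6 mm thick, fixed to the bench. Origin: centre of its underside; x and y along its sides.
- bin: Open grey plastic bin, fixed, 250 x 250 mm outside (its thickened rim 262 mm), 80 mm high, walls and floor 6 mm. Origin: centre of its underside; x and y along its sides. Of mat and bin, one lies to the left and the other to the right, either way round.
- slug0_center (a point): Centre of brass offcut 1 of 4: a solid cylinder 20 mm in diameter, 22 mm long, about 55 g. It starts standing inside the pot.
- slug1_center (a point): Centre of brass offcut 2 of 4: a solid cylinder 20 mm in diameter, 22 mm long, about 55 g. It starts standing inside the pot.
- slug2_center (a point): Centre of brass offcut 3 of 4: a solid cylinder 20 mm in diameter, 22 mm long, about 55 g. It starts standing inside the pot.
- slug3_center (a point): Centre of brass offcut 4 of 4: a solid cylinder 20 mm in diameter, 22 mm long, about 55 g. It starts standing inside the pot.
- bottle: Bystander: clear plastic bottle with blue cap, 60 mm in diameter, 190 mm high, standing beyond the mat and bin. Origin: centre of its underside.
- wrench: Bystander: steel wrench lying flat beyond the mat and bin, about 180 mm long. Origin: under its middle.
- hammer: Bystander: hammer lying beyond the mat and bin, about 220 mm long. Origin: under its middle.
There are look-alikes about, which are no part of the job. Several things have the shape of the mat; the one meant has the colours described above. There is more than one size of the pot; the one meant has the size given above.

How it is judged:
On the way, in this order (a step that is already met when the one before it is completed fails the run):
1. the pot is over the bin, raised and tipped by 0.7 rad or more, with all four offcuts still inside it (angle between pot's own z axis and vertical above 0.7 rad and z of pot in the frame of bin above 0.05 m and horizontal distance between pot and bin below 0.19 m and distance between each of slug0_center, slug1_center, slug2_center, slug3_center and pot below 0.075 m), for 0.05 s.
2. all four offcuts lie in the bin (x of slug0_center in the frame of bin between -0.122 and 0.122 m and y of slug0_center in the frame of bin between -0.122 and 0.122 m and z of each of slug0_center, slug1_center, slug2_center, slug3_center in the frame of bin below 0.075 m and x of slug1_center in the frame of bin between -0.122 and 0.122 m and y of slug1_center in the frame of bin between -0.122 and 0.122 m and x of slug2_center in the frame of bin between -0.122 and 0.122 m and y of slug2_center in the frame of bin between -0.122 and 0.122 m and x of slug3_center in the frame of bin between -0.122 and 0.122 m and y of slug3_center in the frame of bin between -0.122 and 0.122 m), for 0.2 s.
At the end, for the whole second after the job is handed in: All four offcuts lie inside the bin, below its rim; the pot stands upright (within 0.1 rad) and still on the green mat, its centre within 55 mm of the mat's centre along each side; it is released (all of step 2 and x of pot in the frame of mat between -0.055 and 0.055 m and y of pot in the frame of mat between -0.055 and 0.055 m and z of pot in the frame of mat below 0.012 m and angle between pot's own z axis and vertical below 0.1 rad and linear speed of pot below 0.03 m/s); the robot touches nothing.
It fails at once if the pot is dropped or thrown (falls freely, clear of the fingers, faster than 0.5 m/s) (linear speed of pot above 0.5 m/s and contact force between the fingers and pot below 0.05 N and height (world z) of pot above 0.012 m).
It fails at once if the bottle, wrench or hammer is moved by more than 40 mm or the bottle tipped (distance of any of bottle, wrench, hammer from where it was at the start of the episode above 0.04 m or angle between bottle's own z axis and vertical above 0.4 rad).
It also fails if it takes over 64 s, if anything falls off the work surface, if the arm or the gripper's body presses on something with over 40 N, if the wrist force passes 120 N, or if a joint passes its speed limit or range.

## Working session

There is one attempt and no reset: what is moved stays moved. The work goes in short steps, each a Python script; the robot and the scene stay as the last script left them, time stands still between calls to the robot, and variables do not carry over. Pictures are saved under pics/ and viewed, at most 10 in all, crops included, and the job is handed in when it is done.

```bash
mkdir -p pics
python3 - <<'E'
from bench import env,kinematics,monitor,eyes,job
import cv2,numpy as np
for n in("scene","top"):
    f=eyes.grab_frame(n);cv2.imwrite(f"pics/{n}0.png",f["frame"][:,:,::-1]);np.savez(f"pics/{n}0.npz",**f)
    print(n,f["mtx"].tolist(),np.round(f["view"],3).tolist())
s=monitor.sense();print(s["clock"],s["ee_rot"],s["position"],env.hold_point_z)
E
```

```text
scene [[430.12478232522756, 0.0, 275.4542575698381], [0.0, 430.12478232522756, 211.1091201729737], [0.0, 0.0, 1.0]] [[0.854, 0.521, 0.013, -0.359], [0.36, -0.571, -0.738, -0.195], [-0.377, 0.635, -0.675, 1.315], [0.0, 0.0, 0.0, 1.0]]
top [[422.67785536918933, 0.0, 273.3046975032531], [0.0, 422.67785536918933, 207.2533130444635], [0.0, 0.0, 1.0]] [[-0.058, -0.998, 0.005, -0.099], [-0.974, 0.055, -0.221, 0.5], [0.22, -0.018, -0.975, 1.115], [0.0, 0.0, 0.0, 1.0]]
0.1 [ 1.15633533e-01  9.93291790e-01 -5.21970993e-04 -1.83912162e-04] [0.12051381 0.51076088 0.23080184] 0.0187
```

View pics/top0.png

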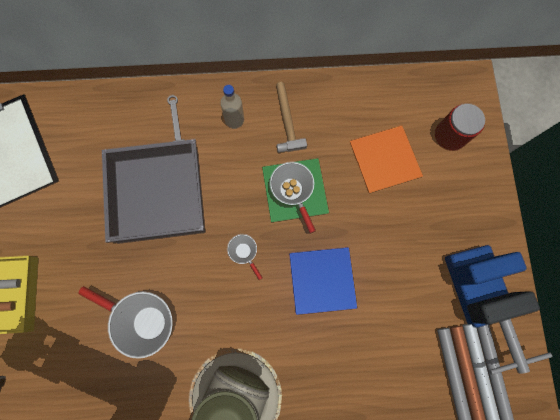

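View pics/scene0.png

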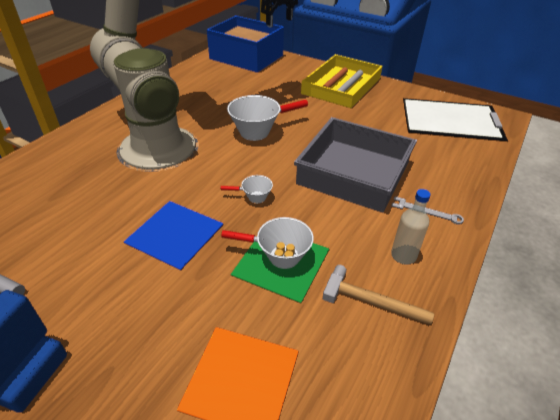

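The top view shows the target pot, with brass inside, at about (292,184). Its red grip ends near (309,228), it stands on the green mat at (296,190), and the bin is at (153,190) on the left. The bottle, wrench and hammer lie beyond them. Next I measure them.

```bash
cat > h.py <<'E'
import numpy as np,cv2
def load(n): return dict(np.load(f"pics/{n}.npz"))
def ray(f,uv):
    R=f["view"][:3,:3];t=f["view"][:3,3]
    d=R.T@np.linalg.inv(f["mtx"])@np.array([uv[0],uv[1],1.]);return -R.T@t,d/np.linalg.norm(d)
def plane(f,uv,z):
    c,d=ray(f,uv);return c+d*(z-c[2])/d[2]
def proj(f,p):
    q=f["view"][:3,:3]@np.asarray(p)+f["view"][:3,3];q=f["mtx"]@q;return q[:2]/q[2]
def mask(f,kind):
    h,s,v=[c.astype(int) for c in cv2.split(cv2.cvtColor(f["frame"],cv2.COLOR_RGB2HSV))]
    m={"red":((h<6)|(h>174))&(s>170)&(v>70),"green":(h>45)&(h<80)&(s>130)&(v>50),
       "brass":(h>12)&(h<32)&(s>110)&(v>120)}[kind]
    return m.astype(np.uint8)*255
def blob(m,near,r=45,amin=25):
    n,l,st,c=cv2.connectedComponentsWithStats(m)
    k=[i for i in range(1,n) if st[i,4]>=amin and np.hypot(*(c[i]-near))<r]
    k.sort(key=lambda i:-st[i,4]);return (l==k[0]) if k else None
def ends(b):
    "axis ends of an elongated blob (centre line)"
    p=np.argwhere(b)[:,::-1].astype(float);c=p.mean(0);d=np.linalg.svd(p-c,full_matrices=False)[2][0]
    s=(p-c)@d;return c,c+d*s.min(),c+d*s.max()
E
python3 - <<'E'
from h import *
T=load("top0");S=load("scene0")
np.set_printoptions(precision=4,suppress=True)
for f,nr,nm in((T,(308,219),"top"),(S,(240,237),"scene")):
    for e in ends(blob(mask(f,"red"),nr,25)): print(nm,"handle px",e,plane(f,e,.051))
for f,nr in((T,(296,190)),(S,(280,265))):
    b=blob(mask(f,"green"),nr,40)
    hull=cv2.convexHull(np.argwhere(b)[:,::-1].astype(np.int32))
    q=cv2.approxPolyDP(hull,8,True)[:,0]
    P=np.array([plane(f,p,.006) for p in q]);print("mat",q.tolist(),"\n",P[:,:2], P.mean(0),np.linalg.norm(P-np.roll(P,1,0),axis=1))
# triangulate handle centroid
a=ends(blob(mask(T,"red"),(308,219),25))[0];b=ends(blob(mask(S,"red"),(240,237),25))[0]
c1,d1=ray(T,a);c2,d2=ray(S,b)
s=np.linalg.lstsq(np.c_[d1,-d2],c2-c1,rcond=None)[0];print("tri",c1+s[0]*d1,c2+s[1]*d2)
# bin rim by dark grey, low saturation
for f,nr in((T,(153,190)),(S,(355,165))):
    h,sa,v=cv2.split(cv2.cvtColor(f["frame"],cv2.COLOR_RGB2HSV))
    m=((sa<60)&(v<125)).astype(np.uint8)*255
    m=cv2.morphologyEx(m,cv2.MORPH_OPEN,np.ones((3,3)))
    b=blob(m,nr,30,500)
    hull=cv2.convexHull(np.argwhere(b)[:,::-1].astype(np.int32));q=cv2.approxPolyDP(hull,8,True)[:,0]
    print("bin",q.tolist(),"\n",np.array([plane(f,p,.08) for p in q])[:,:2])
# pot rim ellipse in top: bright low-sat
h,sa,v=cv2.split(cv2.cvtColor(T["frame"],cv2.COLOR_RGB2HSV))
m=((sa<60)&(v>75)).astype(np.uint8)*255;b=blob(m,(292,184),20,100)
p=cv2.convexHull(np.argwhere(b)[:,::-1].astype(np.int32));e=cv2.fitEllipse(p);print("rim",e,plane(T,e[0],.074))
E
```

```text
top handle px [306.8906 219.0078] [ 0.4565 -0.2186  0.051 ]
top handle px [301.7147 207.5823] [ 0.4896 -0.2066  0.051 ]
top handle px [312.2682 230.8785] [ 0.4225 -0.2308  0.051 ]
scene handle px [237.1674 235.638 ] [ 0.4517 -0.2192  0.051 ]
scene handle px [221.1545 233.0455] [ 0.4162 -0.2318  0.051 ]
scene handle px [252.8105 238.1706] [ 0.486  -0.2071  0.051 ]Traceback (most recent call last):
  File "<stdin>", line 8, in <module>
cv2.error: OpenCV(4.12.0) /io/opencv/modules/imgproc/src/convhull.cpp:143: error: (-215:Assertion failed) total >= 0 && (depth == CV_32F || depth == CV_32S) in function 'convexHull'
```

```bash
cat >> h.py <<'E'
def hull(b): return cv2.convexHull(np.ascontiguousarray(np.argwhere(b)[:,::-1]).astype(np.int32))
E
python3 - <<'E'
from h import *
T=load("top0");S=load("scene0")
np.set_printoptions(precision=4,suppress=True)
for f,nr in((T,(296,190)),(S,(280,265))):
    b=blob(mask(f,"green"),nr,40)
    q=cv2.approxPolyDP(hull(b),8,True)[:,0]
    P=np.array([plane(f,p,.006) for p in q]);print("mat",q.tolist(),"\n",P[:,:2], P.mean(0),np.linalg.norm(P-np.roll(P,1,0),axis=1))
a=ends(blob(mask(T,"red"),(308,219),25))[0];b=ends(blob(mask(S,"red"),(240,237),25))[0]
c1,d1=ray(T,a);c2,d2=ray(S,b)
s=np.linalg.lstsq(np.c_[d1,-d2],c2-c1,rcond=None)[0];print("tri",c1+s[0]*d1,c2+s[1]*d2)
for f,nr in((T,(153,190)),(S,(355,165))):
    h,sa,v=cv2.split(cv2.cvtColor(f["frame"],cv2.COLOR_RGB2HSV))
    m=((sa<60)&(v<125)).astype(np.uint8)*255
    m=cv2.morphologyEx(m,cv2.MORPH_OPEN,np.ones((3,3)))
    b=blob(m,nr,30,500)
    q=cv2.approxPolyDP(hull(b),8,True)[:,0]
    print("bin",q.tolist(),"\n",np.array([plane(f,p,.08) for p in q])[:,:2])
for f,nr in((T,(292,184)),(S,(286,240))):
    h,sa,v=cv2.split(cv2.cvtColor(f["frame"],cv2.COLOR_RGB2HSV))
    m=((sa<60)&(v>75)).astype(np.uint8)*255;b=blob(m,nr,20,100)
    if b is None: print("no rim");continue
    e=cv2.fitEllipse(hull(b));print("rim",e,plane(f,e[0],.074))
E
```

```text
Traceback (most recent call last):
  File "h.py", line 23, in hull
    def hull(b): return cv2.convexHull(np.ascontiguousarray(np.argwhere(b)[:,::-1]).astype(np.int32))
                        ~~~~~~~~~~~~~~^^^^^^^^^^^^^^^^^^^^^^^^^^^^^^^^^^^^^^^^^^^^^^^^^^^^^^^^^^^^^^^
cv2.error: OpenCV(4.12.0) /io/opencv/modules/imgproc/src/convhull.cpp:143: error: (-215:Assertion failed) total >= 0 && (depth == CV_32F || depth == CV_32S) in function 'convexHull'
```

```bash
cat > m.py <<'E'
from h import *
T=load("top0");S=load("scene0")
np.set_printoptions(precision=4,suppress=True)
for f,nr in((T,(296,190)),(S,(280,265))):
    h,sa,v=[c.astype(int) for c in cv2.split(cv2.cvtColor(f["frame"],cv2.COLOR_RGB2HSV))]
    x,y=(280,212) if f is T else (258,265); print("green hsv",h[y,x],sa[y,x],v[y,x])
    m=((h>45)&(h<85)&(sa>100)&(v>30)).astype(np.uint8)*255
    yy,xx=np.mgrid[:420,:560]
    b=(m>0)&(np.hypot(xx-nr[0],yy-nr[1])<70)
    b=cv2.morphologyEx(b.astype(np.uint8),cv2.MORPH_OPEN,np.ones((3,3)))
    q=cv2.approxPolyDP(hull(b),8,True)[:,0]
    P=np.array([plane(f,p,.006) for p in q]);print("mat",q.tolist(),"\n",P[:,:2], P.mean(0),np.linalg.norm(P-np.roll(P,1,0),axis=1))
a=ends(blob(mask(T,"red"),(308,219),25))[0];b=ends(blob(mask(S,"red"),(240,237),25))[0]
c1,d1=ray(T,a);c2,d2=ray(S,b)
s=np.linalg.lstsq(np.c_[d1,-d2],c2-c1,rcond=None)[0];print("tri",c1+s[0]*d1,c2+s[1]*d2)
for f,nr in((T,(153,190)),(S,(355,165))):
    h,sa,v=cv2.split(cv2.cvtColor(f["frame"],cv2.COLOR_RGB2HSV))
    m=((sa<75)&(v<125)).astype(np.uint8)*255
    m=cv2.morphologyEx(m,cv2.MORPH_OPEN,np.ones((3,3)))
    b=blob(m,nr,30,500)
    if b is None: print("no bin",h[nr[1],nr[0]],sa[nr[1],nr[0]],v[nr[1],nr[0]]);continue
    q=cv2.approxPolyDP(hull(b),8,True)[:,0]
    print("bin",q.tolist(),"\n",np.array([plane(f,p,.08) for p in q])[:,:2])
for f,nr in((T,(292,184)),(S,(286,240))):
    h,sa,v=cv2.split(cv2.cvtColor(f["frame"],cv2.COLOR_RGB2HSV))
    m=((sa<60)&(v>75)).astype(np.uint8)*255;b=blob(m,nr,20,100)
    if b is None: print("no rim");continue
    e=cv2.fitEllipse(hull(b));print("rim",e,plane(f,e[0],.074))
E
python3 m.py
```

```text
green hsv 65 114 139
mat [[327, 212], [271, 221], [263, 167], [317, 159]] 
 [[ 0.4824 -0.2825]
 [ 0.4652 -0.1196]
 [ 0.6287 -0.1052]
 [ 0.6446 -0.2666]] [ 0.5552 -0.1935  0.006 ] [0.163  0.1638 0.1642 0.1622]
green hsv 68 191 151
mat [[327, 248], [301, 301], [232, 275], [254, 242]] 
 [[ 0.626  -0.1057]
 [ 0.6466 -0.2693]
 [ 0.4845 -0.2892]
 [ 0.4705 -0.1805]] [ 0.5569 -0.2112  0.006 ] [0.1725 0.1649 0.1633 0.1097]
tri [ 0.456  -0.2183  0.0536] [ 0.4531 -0.221   0.0533]
bin [[200, 232], [105, 240], [102, 150], [195, 143]] 
 [[0.4319 0.0725]
 [0.4247 0.3251]
 [0.6794 0.341 ]
 [0.6856 0.0816]]
bin [[414, 140], [383, 211], [296, 182], [295, 162], [329, 120]] 
 [[ 0.675   0.3338]
 [ 0.7088  0.0028]
 [ 0.4857 -0.0114]
 [ 0.4421  0.0607]
 [ 0.4232  0.302 ]]
rim ((291.817138671875, 183.84957885742188), (43.75999450683594, 46.53755187988281), 146.79840087890625) [ 0.5531 -0.1822  0.074 ]
rim ((283.0740966796875, 241.60287475585938), (50.46180725097656, 58.15764236450195), 81.36161041259766) [ 0.5596 -0.1991  0.074 ]
```

The measurements agree: grip height triangulates to 0.053 m (0.051 expected), grip length is 72 mm, rim centre matches the centre from the handle, and bin and mat sizes fit. Next I check which tipping direction, pre-tilt and yaw the arm can reach.

```bash
cat >> h.py <<'E'
from scipy.spatial.transform import Rotation as Ro
POT=np.array([.5555,-.1827,.006]);YAW=.343
MAT=np.array([.5555,-.1945,0]);BIN=np.array([.5555,.205,0]);HZ=.0187
def pose(grip,yaw,phi,a,flip=1,back=0.):
    "TCP pose for the grip point, pot yaw and roll phi about the handle, tool pre-tilt a; back = stand-off along the tool"
    b=a+phi;z=np.array([0,np.sin(b),-np.cos(b)]);y=flip*np.array([0,np.cos(b),np.sin(b)])
    R=Ro.from_euler("z",yaw).as_matrix()@np.c_[np.cross(y,z),y,z]
    return np.asarray(grip)+R[:,2]*(HZ-back),Ro.from_matrix(R).as_quat()
def gpt(pot,yaw,z=None,r=.1):
    g=np.array([pot[0]-r*np.cos(yaw),pot[1]-r*np.sin(yaw),pot[2]+.045]); 
    if z is not None:g[2]=z
    return g
E
python3 - <<'E'
from h import *
from bench import kinematics
np.set_printoptions(precision=2,suppress=True)
for s in(1,-1):
  for fl in(1,-1):
    for t in(.35,.5):
      a=-s*t
      g=kinematics.ik(*pose(gpt(POT,YAW),YAW,0,a,fl))
      up=kinematics.ik(*pose(gpt(POT,YAW),YAW,0,a,fl,.1))
      print("s",s,"fl",fl,"t",t,"grasp",None if g is None or up is None else np.array(g))
      if g is None: continue
      for yaw in np.arange(-.9,1.0,.3):
        d=np.array([s*np.sin(yaw),-s*np.cos(yaw)]) # tipping direction
        pot=BIN.copy();pot[:2]-=d*.05
        Q=[kinematics.ik(*pose(gpt(pot,yaw,.22),yaw,s*np.radians(p),a,fl)) for p in range(0,150,10)]
        n=next((i for i,q in enumerate(Q) if q is None),len(Q))
        if n>=14: 
          J=np.array(Q[:n]);print("  yaw %.1f max %d"%(yaw,10*(n-1)),J[0],J[-1],"step",np.abs(np.diff(J,axis=0)).max())
E
```

```text
s 1 fl 1 t 0.35 grasp [-0.57  0.47  1.92 -0.45  0.51 -2.12]
  yaw -0.3 max 140 [ 0.43  0.55  1.27 -0.26  1.57 -0.8 ] [-0.07  0.84  2.    1.95  2.   -2.82] step 0.24217374658035595
  yaw -0.0 max 140 [ 0.43  0.44  1.44 -0.32  1.42 -1.07] [-0.15  0.86  1.9   1.65  2.11 -2.71] step 0.19375091560286828
  yaw 0.3 max 140 [ 0.39  0.34  1.59 -0.37  1.27 -1.36] [-0.18  0.9   1.76  1.41  2.25 -2.59] step 0.1844001689106043
  yaw 0.6 max 140 [ 0.32  0.24  1.71 -0.38  1.12 -1.69] [-0.17  0.96  1.59  1.23  2.42 -2.49] step 0.19650671080088067
  yaw 0.9 max 140 [ 0.22  0.18  1.8  -0.33  0.97 -2.09] [-0.14  1.03  1.41  1.07  2.62 -2.42] step 0.18483373438163042
s 1 fl 1 t 0.5 grasp [-0.52  0.48  1.98 -0.85  0.42 -1.69]
  yaw -0.6 max 130 [ 0.44  0.73  0.99 -0.25  1.85 -0.54] [-0.01  0.63  2.13  2.19  1.55 -2.83] step 0.3665902872006974
  yaw -0.3 max 140 [ 0.47  0.62  1.19 -0.35  1.69 -0.78] [-0.11  0.76  2.04  1.88  1.86 -2.79] step 0.243226804859642
  yaw -0.0 max 140 [ 0.48  0.49  1.39 -0.44  1.51 -1.01] [-0.18  0.79  1.92  1.57  1.98 -2.68] step 0.19378399810836777
  yaw 0.3 max 140 [ 0.46  0.
[... 2806 characters left out ...]
896
s -1 fl -1 t 0.35 grasp [-0.75  0.66  1.58  0.17  1.23  0.4 ]
  yaw -0.9 max 130 [0.21 0.17 1.81 0.2  0.86 2.57] [ 0.4   1.18  0.92 -1.03  2.84  2.23] step 0.21890154916633708
  yaw -0.6 max 130 [0.09 0.14 1.84 0.33 0.96 2.1 ] [ 0.45  1.09  1.1  -1.17  2.61  2.23] step 0.1851621712051439
s -1 fl -1 t 0.5 grasp [-0.77  0.72  1.5   0.22  1.38  0.37]
  yaw -0.9 max 140 [0.17 0.12 1.91 0.36 0.7  2.41] [ 0.4   1.18  0.92 -1.06  2.85  2.2 ] step 0.22678537652288933
  yaw -0.6 max 140 [0.03 0.1  1.93 0.53 0.88 1.9 ] [ 0.45  1.1   1.11 -1.19  2.62  2.21] step 0.23008756594252544
  yaw -0.3 max 130 [-0.09  0.14  1.88  0.56  1.08  1.52] [ 0.49  0.96  1.28 -1.18  2.3   2.31] step 0.2104264000021896
```

Tipping toward -y with a 0.45 rad pre-tilt and pot yaw 0 works, with smooth joint steps. I'll grasp, lift slightly, and look.

```bash
cat >> h.py <<'E'
A=-.45;FL=-1
E
python3 - <<'E'
from h import *
from bench import env,monitor,eyes
g=gpt(POT,YAW)
env.reach(*pose(g+[0,0,.12],YAW,0,A,FL,.06))
env.reach(*pose(g,YAW,0,A,FL,.09))
hit=env.movel(pose(g,YAW,0,A,FL)[0],velocity=.08,guard=15)
env.close_gripper(110)
s=monitor.sense();print(hit,s["clock"],s["position"],s["finger_gap"],s["gripper_force"],s["contact_force"])
env.movel(pose(g+[0,0,.04],YAW,0,A,FL)[0],velocity=.05)
s=monitor.sense();print(s["clock"],s["finger_gap"],s["gripper_force"],s["contact_force"],s["ft_torque"])
a=eyes.grab_frame("scene");b=eyes.grab_frame("top")
cv2.imwrite("pics/lift.png",np.hstack([a["frame"][110:310,120:400],b["frame"][90:290,180:400]])[:,:,::-1].repeat(1,0))
E
```

```text
False 5.2417 [ 0.46428485 -0.22420714  0.03443325] 0.18093952586668652 107.38919734954834 [ 1.31508465 -1.22469072  2.57784173]
6.1917 0.17856404904969944 107.62447357177734 [-0.2891459   0.88387285 -3.71220489] [ 0.34131708  0.59004773 -0.03645978]
```

View pics/lift.png

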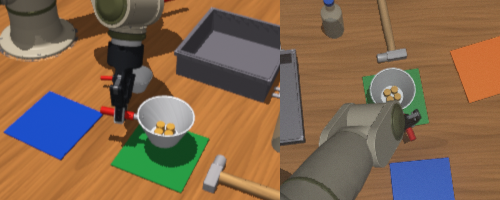

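The pot hangs level in the gripper with all four offcuts inside (brass at about (165,130) left and (393,95) right), clear of the mat. Next I carry it and tip it.

Run:
```python
from h import *
from bench import env,monitor,eyes,kinematics
g=gpt(POT,YAW)
env.movel(pose(g+[0,0,.17],YAW,0,A,FL)[0],velocity=.12)
P1=np.array([BIN[0],BIN[1]+.04,0])
for k in np.linspace(.2,1,5):
    yw=YAW*(1-k);p=POT*(1-k)+P1*k
    env.reach(*pose(gpt(p,yw,.22),yw,0,A,FL))
tip=lambda d:env.set_joints(kinematics.ik(*pose(gpt(P1,0,.22),0,np.radians(d),A,FL)))
for d in(15,30,45,55):tip(d)
env.hold(.4)
s=monitor.sense();print(s["clock"],s["finger_gap"],s["contact_force"])
a=eyes.grab_frame("scene");b=eyes.grab_frame("top")
cv2.imwrite("pics/tip.png",np.hstack([a["frame"][0:260,180:480],b["frame"][60:320,60:400]])[:,:,::-1])
```

```text
11.575 0.17689440911097437 [ 0.38987471  0.10790612 -3.9716591 ]
```

View pics/tip.png

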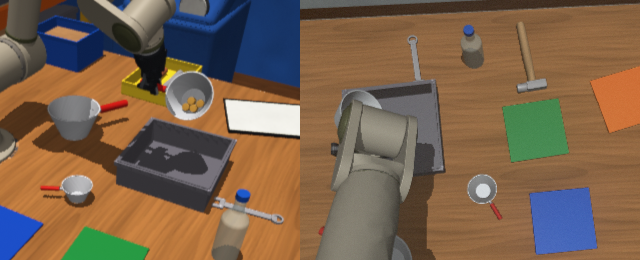

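At a 55° tip over the bin all four offcuts are still in the pot (brass at (192,103)). I continue the tip.

Run:
```python
from h import *
from bench import env,monitor,eyes,kinematics
P1=np.array([BIN[0],BIN[1]+.04,0])
tip=lambda d:env.set_joints(kinematics.ik(*pose(gpt(P1,0,.22),0,np.radians(d),A,FL)))
for d in(70,85,95,105,115,125,135):tip(d)
env.hold(.8)
s=monitor.sense();print(s["clock"],s["finger_gap"],s["contact_force"])
a=eyes.grab_frame("scene");b=eyes.grab_frame("top")
np.savez("pics/scene1.npz",**a);np.savez("pics/top1.npz",**b)
cv2.imwrite("pics/tip2.png",np.hstack([a["frame"][0:260,180:480],b["frame"][60:320,60:400]])[:,:,::-1])
```

```text
14.4167 0.17306074011103154 [-1.20882161 -0.78062994 -2.02598782]
```

View pics/tip2.png

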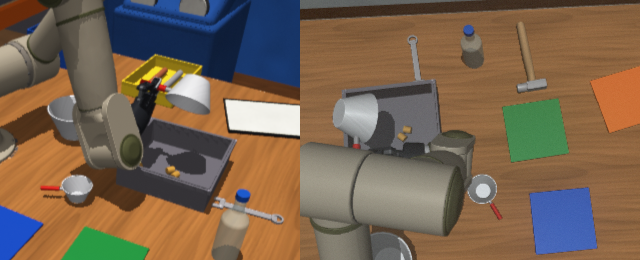

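Offcuts are visible in the bin (about (172,172) in the left crop), and the load fell by about 2 N, which fits all four leaving. I roll back, carry the pot to just above the mat, and check the offcuts and the pot's attitude.

Run:
```python
from h import *
from bench import env,monitor,eyes,kinematics
np.set_printoptions(precision=4,suppress=True)
f=load("top1");h,sa,v=[c.astype(int) for c in cv2.split(cv2.cvtColor(f["frame"],cv2.COLOR_RGB2HSV))]
m=((h>45)&(h<85)&(sa>100)&(v>30)).astype(np.uint8);m[:,:250]=0;m[:,340:]=0;m[:140]=0;m[240:]=0
m=cv2.morphologyEx(m,cv2.MORPH_OPEN,np.ones((3,3)))
r=cv2.minAreaRect(hull(m));P=np.array([plane(f,p,.006) for p in cv2.boxPoints(r)]);print("mat",P.mean(0),np.linalg.norm(P-np.roll(P,1,0),axis=1))
P1=np.array([BIN[0],BIN[1]+.04,0])
tip=lambda d:env.set_joints(kinematics.ik(*pose(gpt(P1,0,.22),0,np.radians(d),A,FL)))
for d in(115,95,75,55,35,15,0):tip(d)
T=np.r_[P.mean(0)[:2],.006]
for k in np.linspace(.2,1,5):
    yw=YAW*k;p=P1*(1-k)+T*k
    env.reach(*pose(gpt(p,yw,.22),yw,0,A,FL))
env.movel(pose(gpt(T,YAW)+[0,0,.05],YAW,0,A,FL)[0],velocity=.12)
env.hold(.3)
s=monitor.sense();print(s["clock"],s["finger_gap"],s["contact_force"],s["ft_torque"])
a=eyes.grab_frame("scene");b=eyes.grab_frame("top")
np.savez("pics/scene2.npz",**a);np.savez("pics/top2.npz",**b)
c1=cv2.resize(a["frame"][110:310,170:430],None,fx=1.5,fy=1.5);c2=cv2.resize(b["frame"][120:320,90:350],None,fx=1.5,fy=1.5)
cv2.imwrite("pics/over.png",np.hstack([c1,c2])[:,:,::-1])
```

```text
mat [ 0.5557 -0.1953  0.006 ] [0.1678 0.1737 0.1689 0.1686]
20.9917 0.17353737604423933 [-0.2319 -0.3259 -1.4618] [0.2509 0.347  0.003 ]
```

View pics/over.png

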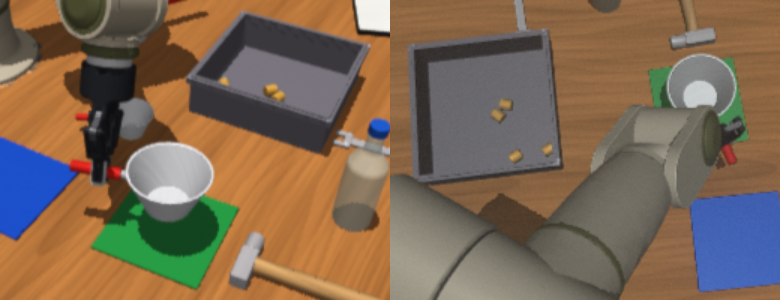

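The right crop shows all four offcuts in the bin, at (505,103), (497,115), (515,156) and (547,149). The pot is empty, level and over the green mat. I lower it with a guard, let go, and back off.

Run:
```python
from h import *
from bench import env,monitor,eyes
T=np.array([.5557,-.1953,.006]);g=gpt(T,YAW)
env.movel(pose(g+[0,0,.012],YAW,0,A,FL)[0],velocity=.06)
hit=env.movel(pose(g-[0,0,.006],YAW,0,A,FL)[0],velocity=.012,guard=3)
s=monitor.sense();p=s["position"];print(hit,p[2]-pose(g,YAW,0,A,FL)[0][2],s["contact_force"])
env.hold(.2);env.release();env.hold(.3)
z=Ro.from_quat(s["ee_rot"]).as_matrix()[:,2]
env.movel(p-.12*z,velocity=.08)
env.movel(p-.12*z+[-.1,.0,.12],velocity=.15)
env.hold(.3)
s=monitor.sense();print(s["clock"],s["contact_force"])
a=eyes.grab_frame("scene");b=eyes.grab_frame("top")
c1=cv2.resize(a["frame"][110:310,170:430],None,fx=1.5,fy=1.5);c2=cv2.resize(b["frame"][120:320,90:350],None,fx=1.5,fy=1.5)
cv2.imwrite("pics/end.png",np.hstack([c1,c2])[:,:,::-1])
```

```text
True 0.00030911180147074474 [ 0.3552782  -0.76624631  1.53502682]
27.1583 [ 0.96500922  0.41341469 -0.0026206 ]
```

View pics/end.png

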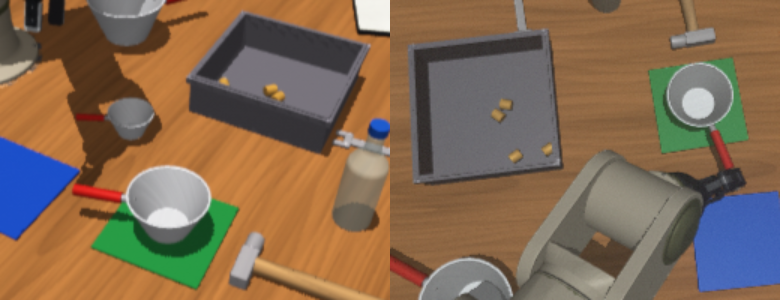

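The pot stands upright in the middle of the green mat, released. The four offcuts are in the bin, the bystanders look untouched, and the gripper is clear.

```bash
python3 -c "
from bench import job
print(job.hand_in())"
```

```text
the job is handed in; nothing more can be done
None
```

The job is handed in, with no verdict returned: the last pictures, just before, show all four offcuts in the bin, the empty pot upright and released on its green mat, and the bottle, wrench and hammer apparently undisturbed, at about 27 s of the 64 s allowed.

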